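Sort the painting things after the session

TASK

Clear the front of the table by sorting the painting things: lay the brush and the marker in the wooden tool rack, one in each notch; stand the lidded jar and the paper cup with dried blue paint upright in the yellow caddy, one in each bay; and lay the roll of masking tape flat in the round white dish. Leave the pink-stained cup and the yellow squeeze bottle where they are.

Things in the scene. Friction and masses are not known exactly. Their poses are not given: they have to be found in the camera images.
- brush_c (a point): brush with tan handle and blue bristles, 240 mm long, lying on the table within 0.4 rad of world x. The point is its middle (near its centre of mass) on its axis, 7 mm up; x axis along the brush, handle end at +x. Handle diameter 12.6 mm, ferrule (37 to 81 mm towards -x) 12 mm, bristles 14 mm thick. About 25 g.
- marker_c (a point): paint marker, white barrel with black cap, a cylinder 17 mm in diameter and 127 mm long, lying on the table. The point is its middle on its axis, 8.5 mm up, at its centre of mass; x axis along the marker (the cap end lies at -x). Lies within 0.4 rad of the world x direction at the start. About 20 g.
- tape_c (a point): roll of masking tape lying flat: outer diameter 101 mm, hole about 73 mm, so the band is about 13 mm thick; 24 mm high. The point is the centre of the hole, 12 mm up; z up. Grip the band with one finger in the hole. About 90 g.
- jar_c (a point): small closed paint jar, white with pink bands, standing: a cylinder 54 mm in diameter, 62 mm high. The point is its centre, 31 mm up; z up. About 110 g.
- blue_cup_c (a point): white paper cup with dried blue paint inside (the only blue one), 48 mm wide at the rim, 32 mm at the foot, 49 mm high. The point is its centre, 24.5 mm up; z up. It is gripped across its outside (about 40 mm wide half-way up). About 120 g.
- tool_rack: fixed wooden rack, base 142 (x) by 96 (y) by 6 mm; origin: middle of underside. Tools lie along its y over two 8 mm combs at y = +-36 mm (64 mm free between; grip the tool at its middle, put the middle at y = 0). Notches at x = +38 and -38 mm, either tool in either: floor 20 mm wide, 30 mm above the table; rounded teeth rise 11 mm more and guide a tool in from 20 mm either side.
- caddy: fixed shallow yellow caddy, 88 (x) by 171 (y) mm; origin: middle of underside. Two bays 78 by 78 mm, centres at y = +41.5 and -41.5 mm, either thing in either; floor 5 mm, wall tops 15 mm above the table, walls 5 mm thick. Fingers that close along its x stay clear of the other bay; hold things so that the fingertips stay above the walls.
- dish: fixed shallow round white dish in front of the wooden paint box, 132 mm across outside, about 118 mm inside at the floor; origin at the centre of its underside, on the table. Floor 4 mm above the table, rim 10 mm above it. Keep the fingertips at least 8 mm above the underside of the tape, so that they pass over the rim.
- pink_cup_c (a point): white paper cup with pink paint, loose bystander at the right, 54 mm wide, 55 mm high; the point is its centre, 27.5 mm up. Not to be disturbed.
- glue_c (a point): yellow squeeze bottle with red cap, loose bystander lying at the left, 116 by 140 by 40 mm; the point is at its middle, 20 mm up. Not to be disturbed.

How it is judged:
By the outcome, as a careful person would: the job done as asked, in the order asked, and still so for the second after the job is handed in, with the robot touching nothing.
It also fails if it takes over 115 s, if anything falls off the work surface, if the arm or the gripper's body presses on something with over 40 N, if the wrist force passes 120 N, or if a joint passes its speed limit or range.

ROBOT

A 6-joint arm with a two-finger parallel gripper is mounted at the origin on a cart in front of the work surface, level with it; the furniture and walls round the work are solid. World frame = base frame: x ahead of the robot, y to its left, z up, the work surface at z = 0. Lengths are in m, angles in rad, forces in N, time in s.
With the tool pointing down it reaches from about 0.25 to 0.725 m from the base axis. Payload 9.7 kg.
Tool frame: the origin (TCP) lies at the centre of the arm's flange, where the gripper is bolted on; the fingertips stand ahead of it and the grasp point (between the pads) lies 155 mm ahead of it (env.finger_overhang is the z of the fingertips in the tool frame, in m); z points along the fingers, y is the line along which they close (so a half turn about z gives the same grasp; the last joint's range is limited). The gripper opens to 85 mm and grips with 20 to 120 N. Pads are 22 mm wide; open, the fingers measure 114 mm over their backs; the gripper's body (76 mm by 85 mm) begins 54 mm behind the grasp point. The pads swing forward as they close: fully open they stand 13 mm farther back than shut.
Start: joints at [-1.185, 0.087, 0.176, 1.66, 0, 1.571], TCP at [0.207, -0.51, 0.405] pointing down, gripper open.
Joint ranges: [-3.13, 3.13], [-0.85, 1.81], [-1.15, 1.24], [-2.2, 2.28], [-1.44, 1.52], [-3.14, 3.14]. Speed limits (rad/s): [2.22, 2.22, 2.57, 3.14, 3.14, 3.14].

INTERFACE

Orientations are given as a unit quaternion [w, x, y, z].
In Python, from plant import env gives the robot as it stands.
- The arm moves only by the tool apply_moves, never from a script. Its argument "steps" is a list of rows, each an object of numbers: "jaw": the gripper's target within -1 to 1 (shut at 1, half-way at 0, fully open at -1); "x", "y", "z": the shift along the tool's x, y, z in m; "rx", "ry", "rz": the turn, a rotation vector about the tool's x, y, z in degrees. A call has 1 to 8 rows; each row is the pose to reach, as a shift and turn from the pose commanded when the call began, along the tool's axes at that moment; what a row does not reach only later rows make up. A row lasts 1/8 s, in which the tool goes at most 62.5 mm and 10.7 degrees, less where a joint would pass 70% of its speed; a pose out of reach is approached as far as the arm can. A call with a gripper value outside its range is refused whole. The fingers move at their own pace and stop on an object; "force" is the grip in N (left out, the last holds). Time passes only in rows, so rows that repeat a pose let the fingers close. It gives the time, the measured TCP pose, the force, the opening and the grip force at its end, in the units of the state.
- env.get_state(): the state, without advancing time (a new reading comes with each control period).
- env.get_image(name): name is "side" or "top"; returns a dict with "img" (384x512x3 uint8, red, green, blue), "vertical_fov" (degrees; the focal length in pixels is half the picture's height over the tangent of half this angle, whatever the lens; pixels are square), "cx", "cy" (the principal point, pixels), "dist" ([k1, k2, p1, p2, k3] as OpenCV has them; the pictures are not rectified), "camera_from_world" (4x4, takes a point from world to camera coordinates). Camera axes: x right, y down, z forward; pixel columns grow to the right and rows downward; lengths in m; the calibration is good to about 2 mm. A picture is of the moment at which its call begins. There is no depth.
- env.hand_in(): hands the job in; it is judged then, once.
The state is a dict: "t": time; "qpos": joint angles; "joint_velocities": joint speeds; "tau": joint torques, N m; "eef_pos": TCP position; "tool_rot": TCP orientation; "force": force on the tool from outside, world axes, zero at the start; "wrist_torque": the same for the moment, N m; "finger_gap": finger opening in m; "grasp_force": force on a finger pad.
Only numpy, scipy, OpenCV 4.12 (cv2) and the standard library are available. Lean on these libraries where they do the work, as an engineer would, in place of code of your own. Each camera call takes 0.05 s, during which the arm holds its last target. There are 200 camera calls.

## Working session

There is one attempt and no reset: what is moved stays moved. The work goes in short steps, Python scripts to look and compute and a tool call to move; the robot and the scene stay as the last step left them, time stands still between calls to the robot, and variables do not carry over. Pictures are saved under pics/ and viewed, at most 14 in all, crops included, and the job is handed in when it is done.

Besides the shell and the picture viewer there is one more tool, called after "Request:" by a JSON object that holds its "api" and its "payload". apply_moves: Moves the arm, as the interface text tells. Its arguments: {"type":"object","properties":{"steps":{"type":"array","items":{"type":"object","properties":{"jaw":{"type":"number"},"x":{"type":"number"},"y":{"type":"number"},"z":{"type":"number"},"rx":{"type":"number"},"ry":{"type":"number"},"rz":{"type":"number"}}}},"force":{"type":"number"}},"required":["steps"]}

```bash
mkdir -p pics; ls
cat > h.py <<'E'
import numpy as np, cv2
from plant import env
def cam(n):
    d=env.get_image(n); h,w=d["img"].shape[:2]
    f=h/2/np.tan(np.radians(d["vertical_fov"])/2)
    d["K"]=np.array([[f,0,d["cx"]],[0,f,d["cy"]],[0,0,1.]]); d["D"]=np.array(d["dist"],float); d["T"]=np.array(d["camera_from_world"]); return d
def save(d,p,crop=None,s=1.5):
    im=d["img"][:,:,::-1]
    if crop: x0,y0,x1,y1=crop; im=im[y0:y1,x0:x1]
    cv2.imwrite(p,cv2.resize(im,None,fx=s,fy=s,interpolation=cv2.INTER_CUBIC))
def ray(d,uv):
    p=cv2.undistortPoints(np.array([[uv]],float),d["K"],d["D"])[0,0]
    R=d["T"][:3,:3]; return -R.T@d["T"][:3,3], R.T@np.array([p[0],p[1],1])
def at_z(d,uv,z):
    o,r=ray(d,uv); return o+r*(z-o[2])/r[2]
def tri(d1,uv1,d2,uv2):
    o1,r1=ray(d1,uv1);o2,r2=ray(d2,uv2)
    A=np.c_[r1,-r2]; s=np.linalg.lstsq(A,o2-o1,rcond=None)[0]
    a,b=o1+r1*s[0],o2+r2*s[1]; return (a+b)/2,np.linalg.norm(a-b)
def proj(d,P):
    r=cv2.Rodrigues(d["T"][:3,:3])[0]
    return cv2.projectPoints(np.array(P,float).reshape(-1,3),r,d["T"][:3,3],d["K"],d["D"])[0][:,0]
E
python3 - <<'E'
from h import *
np.set_printoptions(precision=4,suppress=True)
for n in("top","side"):
    d=cam(n); save(d,f"pics/{n}0.png",s=1.56); np.savez(f"{n}0.npz",**{k:d[k] for k in("img","K","D","T")}); print(n,d["K"][0],d["T"],d["D"])
s=env.get_state(); print(s, env.finger_overhang)
E
```

```text
pics
top [355.1832   0.     258.348 ] [[ 0.0664 -0.9978  0.0044 -0.0122]
 [-0.9675 -0.0655 -0.2444  0.5264]
 [ 0.2441  0.012  -0.9697  0.9662]
 [ 0.      0.      0.      1.    ]] [-0.0441  0.      0.      0.      0.    ]
side [353.7051   0.     259.4088] [[ 0.8521 -0.5232 -0.013  -0.4178]
 [-0.3083 -0.4818 -0.8202  0.2187]
 [ 0.4229  0.7029 -0.5719  1.1494]
 [ 0.      0.      0.      1.    ]] [-0.0133  0.      0.      0.      0.    ]
{'t': 0.1, 'qpos': array([-1.185 ,  0.0874,  0.1752,  1.6598, -0.    ,  1.5708]), 'joint_velocities': array([-0.0004, -0.0016,  0.0016,  0.0003, -0.0002,  0.0008]), 'tau': array([ -0.0007, -52.1557,  46.5655,   0.0159,  -0.    ,   0.    ]), 'eef_pos': array([ 0.2069, -0.5096,  0.4041]), 'tool_rot': array([-0.0006,  0.9815,  0.1917, -0.0001]), 'force': array([ 0.2301, -0.77  , -0.2115]), 'wrist_torque': array([-0.0106,  0.0384, -0.0682]), 'grasp_force': 0.0, 'finger_gap': 0.08526809880230626} 0.1734
```

View pics/top0.png

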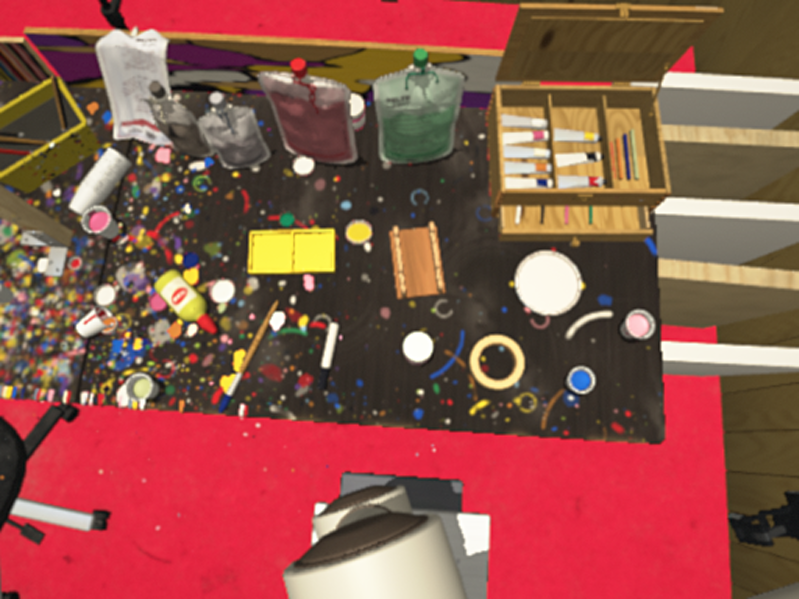

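View pics/side0.png

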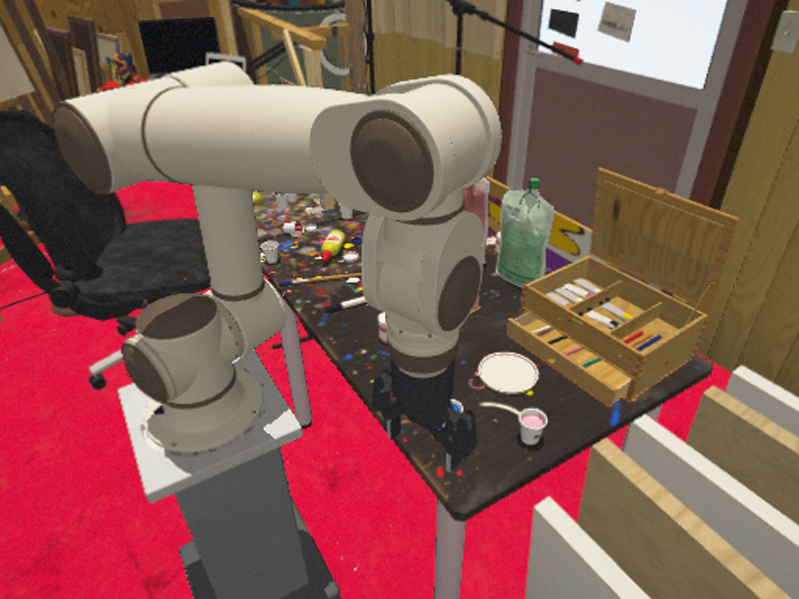

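Top view (scale 1.56): brush around (250,355), marker (329,345), jar (418,347), tape (497,362), blue cup (580,380), caddy (292,251), rack (417,260), dish (548,282). In the side view the arm hides the objects. I'll take an enlarged crop.

Run:
```python
from h import *
d=np.load("top0.npz")
save(d,"pics/topc.png",(135,135,420,275),2.8)
```

```text
(no output)
```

View pics/topc.png

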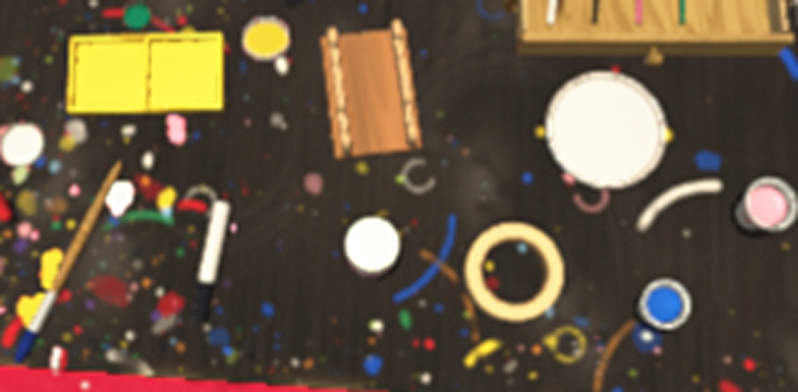

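Run:
```python
from h import *
np.set_printoptions(precision=4,suppress=True)
d=np.load("top0.npz")
P=lambda u,v,z:at_z(d,(135+(u+.5)/2.8-.5,135+(v+.5)/2.8-.5),z)
for n,u,v,z in [("brush h",119,163,.007),("brush b",20,358,.007),("mark w",220,202,.0085),("mark cap",206,317,.0085),("jar",372,244,.062),("tape",514,271,.024),("cup",664,304,.049),
 ("cad",68,35,.015),("cad",223,33,.015),("cad",222,110,.015),("cad",70,113,.015),("rackL",332,30,.04),("rackL",344,155,.04),("rackR",398,22,.04),("rackR",413,150,.04),("dish",606,129,.01),("pink",768,204,.055),("yellow",266,38,0.0)]:
    print(n,P(u,v,z))
```

```text
brush h [0.5206 0.2726 0.007 ]
brush b [0.3037 0.3515 0.007 ]
mark w [0.4844 0.1573 0.0085]
mark cap [0.36   0.1602 0.0085]
jar [ 0.4407 -0.0089  0.062 ]
tape [ 0.4282 -0.1607  0.024 ]
cup [ 0.4006 -0.3114  0.049 ]
cad [0.6628 0.3467 0.015 ]
cad [0.6767 0.1721 0.015 ]
cad [0.5864 0.1643 0.015 ]
cad [0.5717 0.3319 0.015 ]
rackL [0.6787 0.0489 0.04  ]
rackL [0.5379 0.0262 0.04  ]
rackR [ 0.6931 -0.0231  0.04  ]
rackR [ 0.5484 -0.0469  0.04  ]
dish [ 0.5949 -0.261   0.01  ]
pink [ 0.5112 -0.4204  0.055 ]
yellow [0.6797 0.1248 0.    ]
```

```bash
cat >> h.py <<'E'
from scipy.spatial.transform import Rotation as Ro
def go(x,y,z,phi):
    "shift in tool axes (m) and rz (deg) to TCP x,y,z, tool down, yaw phi"
    s=env.get_state(); q=s["tool_rot"]; R=Ro.from_quat([q[1],q[2],q[3],q[0]])
    T=Ro.from_matrix(np.array([[np.cos(phi),np.sin(phi),0],[np.sin(phi),-np.cos(phi),0],[0,0,-1]]))
    v=R.inv().apply(np.array([x,y,z])-s["eef_pos"]); r=(R.inv()*T).as_rotvec(degrees=True)
    print("t",round(s["t"],2),"pos",s["eef_pos"].round(4),"q6",s["qpos"][5].round(2),"gap",round(s["finger_gap"],4),"| shift",v.round(4),"rot",r.round(2),"rows",round(max(np.linalg.norm(v)/.0625,np.linalg.norm(r)/10.7),1))
E
python3 -c "
from h import *
go(.40,0,.30,1.6);go(.413,.312,.26,2.79)"
```

```text
t 0.1 pos [ 0.2069 -0.5096  0.4041] q6 1.57 gap 0.0853 | shift [ 0.3706 -0.3994  0.1045] rot [-6.000e-02 -4.000e-02 -6.957e+01] rows 8.9
t 0.1 pos [ 0.2069 -0.5096  0.4041] q6 1.57 gap 0.0853 | shift [ 0.5    -0.6835  0.1449] rot [-3.0000e-02 -8.0000e-02 -1.3775e+02] rows 13.7
```

Request:
{"api": "apply_moves", "payload": {"steps": [{"x": 0.37,"y": -0.4,"z": 0.104,"rz": -69.6,"jaw": 0},{"x": 0.37,"y": -0.4,"z": 0.104,"rz": -69.6,"jaw": 0},{"x": 0.37,"y": -0.4,"z": 0.104,"rz": -69.6,"jaw": 0},{"x": 0.37,"y": -0.4,"z": 0.104,"rz": -69.6,"jaw": 0},{"x": 0.37,"y": -0.4,"z": 0.104,"rz": -69.6,"jaw": 0},{"x": 0.37,"y": -0.4,"z": 0.104,"rz": -69.6,"jaw": 0},{"x": 0.37,"y": -0.4,"z": 0.104,"rz": -69.6,"jaw": 0},{"x": 0.37,"y": -0.4,"z": 0.104,"rz": -69.6,"jaw": 0}]}}

```text
invalid input
```

```bash
python3 -c "
from h import *
go(.413,.312,.27,2.79)"
```

```text
t 0.1 pos [ 0.2069 -0.5096  0.4041] q6 1.57 gap 0.0853 | shift [ 0.5    -0.6835  0.1349] rot [-3.0000e-02 -8.0000e-02 -1.3775e+02] rows 13.7
```

Request:
{"api": "apply_moves", "payload": {"steps": [{"x": 0.37,"y": -0.4,"z": 0.104,"rx": 0,"ry": 0,"rz": -69.6,"jaw": 0},{"x": 0.37,"y": -0.4,"z": 0.104,"rx": 0,"ry": 0,"rz": -69.6,"jaw": 0},{"x": 0.37,"y": -0.4,"z": 0.104,"rx": 0,"ry": 0,"rz": -69.6,"jaw": 0},{"x": 0.37,"y": -0.4,"z": 0.104,"rx": 0,"ry": 0,"rz": -69.6,"jaw": 0},{"x": 0.37,"y": -0.4,"z": 0.104,"rx": 0,"ry": 0,"rz": -69.6,"jaw": 0},{"x": 0.37,"y": -0.4,"z": 0.104,"rx": 0,"ry": 0,"rz": -69.6,"jaw": 0},{"x": 0.37,"y": -0.4,"z": 0.104,"rx": 0,"ry": 0,"rz": -69.6,"jaw": 0},{"x": 0.37,"y": -0.4,"z": 0.104,"rx": 0,"ry": 0,"rz": -69.6,"jaw": 0}], "force": 30}}

```text
t: 1.1
eef_pos: [0.3804, -0.048, 0.3106]
tool_rot: [0.0, 0.696, 0.718, 0.0]
force: [1.7, -0.7, -0.6]
finger_gap: 0.0426
grasp_force: 0.0
```

```bash
python3 -c "
from h import *
go(.413,.312,.27,2.79)"
```

```text
t 1.1 pos [ 0.3804 -0.048   0.3106] q6 1.41 gap 0.0426 | shift [0.3589 0.0437 0.0406] rot [ 3.000e-02  3.000e-02 -6.808e+01] rows 6.4
```

Request:
{"api": "apply_moves", "payload": {"steps": [{"x": 0.359,"y": 0.044,"z": 0.04,"rx": 0,"ry": 0,"rz": -68,"jaw": 0},{"x": 0.359,"y": 0.044,"z": 0.04,"rx": 0,"ry": 0,"rz": -68,"jaw": 0},{"x": 0.359,"y": 0.044,"z": 0.04,"rx": 0,"ry": 0,"rz": -68,"jaw": 0},{"x": 0.359,"y": 0.044,"z": 0.04,"rx": 0,"ry": 0,"rz": -68,"jaw": 0},{"x": 0.359,"y": 0.044,"z": 0.04,"rx": 0,"ry": 0,"rz": -68,"jaw": 0},{"x": 0.359,"y": 0.044,"z": 0.04,"rx": 0,"ry": 0,"rz": -68,"jaw": 0},{"x": 0.359,"y": 0.044,"z": 0.04,"rx": 0,"ry": 0,"rz": -68,"jaw": 0},{"x": 0.359,"y": 0.044,"z": 0.04,"rx": 0,"ry": 0,"rz": -68,"jaw": 0}], "force": 30}}

```text
t: 2.1
eef_pos: [0.4133, 0.3105, 0.2703]
tool_rot: [-0.0, 0.176, 0.984, -0.001]
force: [0.0, -0.4, 0.5]
finger_gap: 0.0423
grasp_force: 0.0
```

```bash
python3 -c "
from h import *
d=cam('side');save(d,'pics/side1.png',(170,110,430,290),3); np.savez('side1.npz',**{k:d[k] for k in('img','K','D','T')})
go(.413,.312,.19,2.79)"
```

```text
t 2.15 pos [0.4134 0.31   0.2706] q6 1.0 gap 0.0426 | shift [0.0011 0.0018 0.0806] rot [-0.04 -0.03 -0.23] rows 1.3
```

View pics/side1.png

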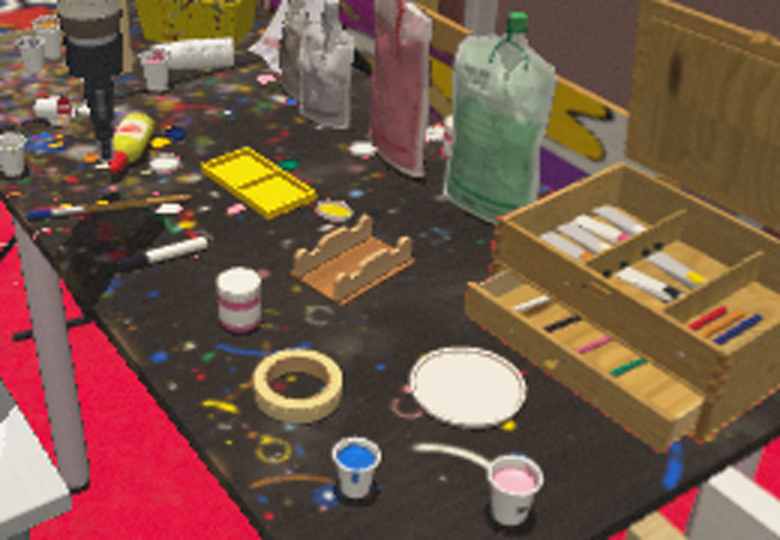

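Run:
```python
from h import *
np.set_printoptions(precision=4,suppress=True)
a=np.load("top0.npz");b=np.load("side1.npz")
for n,u,v,s,t in [("brush h",119,163,188,199),("brush b",20,358,30,216),("mark w",220,202,206,242),("mark cap",206,317,120,264),("jar",372,244,239,281),("tape",514,271,298,377),("cup",664,304,356,454),
 ("cad LF",68,35,247,149),("cad RF",223,33,314,192),("cad RN",222,110,268,215),("cad LN",70,113,203,164),("dish",606,129,468,384),
 ("rackL far",332,30,367,223),("rackL near",344,155,297,260),("rackR far",398,22,410,252),("rackR near",413,150,340,285)]:
    P,e=tri(a,(135+(u+.5)/2.8-.5,135+(v+.5)/2.8-.5),b,(170+(s+.5)/3-.5,110+(t+.5)/3-.5)); print(n,P,e.round(4))
```

```text
brush h [0.5199 0.2736 0.0048] 0.0026
brush b [0.3037 0.3511 0.0082] 0.0
mark w [0.4847 0.1574 0.0078] 0.0004
mark cap [0.3581 0.1591 0.0186] 0.0022
jar [ 0.4414 -0.0092  0.062 ] 0.0016
tape [ 0.429  -0.1608  0.026 ] 0.0023
cup [ 0.4015 -0.3119  0.049 ] 0.0019
cad LF [0.6644 0.3489 0.0089] 0.0014
cad RF [0.6742 0.172  0.0182] 0.0026
cad RN [0.5883 0.1645 0.0117] 0.002
cad LN [0.5726 0.3299 0.0191] 0.0043
dish [ 0.5955 -0.2612  0.0112] 0.002
rackL far [0.681  0.05   0.0297] 0.0037
rackL near [0.5437 0.0247 0.0329] 0.0083
rackR far [ 0.7002 -0.0229  0.0171] 0.0047
rackR near [ 0.5566 -0.0501  0.0332] 0.0136
```

Request:
{"api": "apply_moves", "payload": {"steps": [{"x": 0.0,"y": 0.0,"z": 0.06,"rx": 0,"ry": 0,"rz": 0,"jaw": 0},{"x": 0.0,"y": 0.0,"z": 0.0945,"rx": 0,"ry": 0,"rz": 0,"jaw": 0},{"x": 0.0,"y": 0.0,"z": 0.0945,"rx": 0,"ry": 0,"rz": 0,"jaw": 0},{"x": 0.0,"y": 0.0,"z": 0.0945,"rx": 0,"ry": 0,"rz": 0,"jaw": 1},{"x": 0.0,"y": 0.0,"z": 0.0945,"rx": 0,"ry": 0,"rz": 0,"jaw": 1},{"x": 0.0,"y": 0.0,"z": 0.0945,"rx": 0,"ry": 0,"rz": 0,"jaw": 1},{"x": 0.0,"y": 0.0,"z": 0.0945,"rx": 0,"ry": 0,"rz": 0,"jaw": 1},{"x": 0.0,"y": 0.0,"z": 0.0945,"rx": 0,"ry": 0,"rz": 0,"jaw": 1}], "force": 30}}

```text
t: 3.15
eef_pos: [0.4139, 0.3101, 0.1773]
tool_rot: [0.001, 0.176, 0.984, 0.0]
force: [-0.3, -2.5, 6.0]
finger_gap: 0.0111
grasp_force: 30.7
```

Request:
{"api": "apply_moves", "payload": {"steps": [{"x": 0.0,"y": 0.0,"z": -0.05,"rx": 0,"ry": 0,"rz": 0,"jaw": 1},{"x": 0.0,"y": 0.0,"z": -0.1,"rx": 0,"ry": 0,"rz": 0,"jaw": 1},{"x": 0.0,"y": 0.0,"z": -0.1,"rx": 0,"ry": 0,"rz": 0,"jaw": 1}], "force": 30}}

```text
t: 3.52
eef_pos: [0.4143, 0.3108, 0.2807]
tool_rot: [0.002, 0.176, 0.984, 0.003]
force: [-0.3, -0.1, -1.6]
finger_gap: 0.0111
grasp_force: 30.1
```

```bash
python3 -c "
from h import *
d=cam('top');save(d,'pics/top1.png',(100,110,340,290),3)
go(.5785,-.005,.275,1.734)"
```

```text
t 3.58 pos [0.4139 0.3105 0.2782] q6 1.0 gap 0.0112 | shift [-0.2638 -0.2388  0.0029] rot [ 0.21 -0.   60.35] rows 5.7
```

View pics/top1.png

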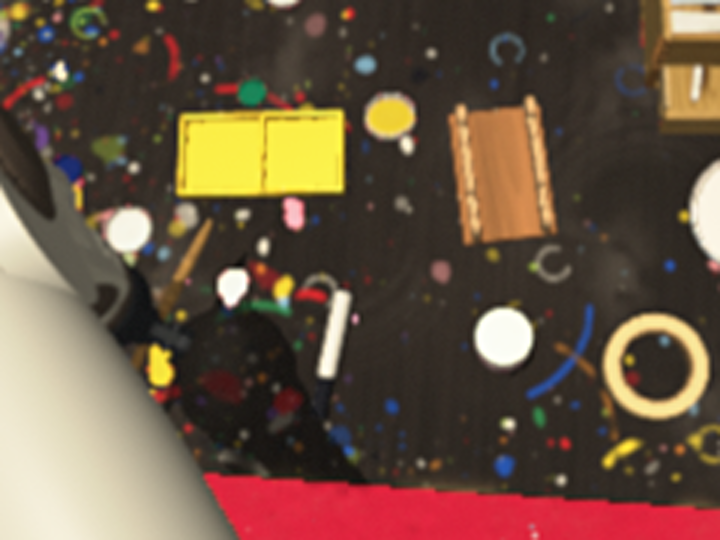

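The brush is held off the table, with its handle at (190,255). I'll carry it to the rack.

Request:
{"api": "apply_moves", "payload": {"steps": [{"x": -0.264,"y": -0.239,"z": 0.003,"rx": 0,"ry": 0,"rz": 60.3,"jaw": 1},{"x": -0.264,"y": -0.239,"z": 0.003,"rx": 0,"ry": 0,"rz": 60.3,"jaw": 1},{"x": -0.264,"y": -0.239,"z": 0.003,"rx": 0,"ry": 0,"rz": 60.3,"jaw": 1},{"x": -0.264,"y": -0.239,"z": 0.003,"rx": 0,"ry": 0,"rz": 60.3,"jaw": 1},{"x": -0.264,"y": -0.239,"z": 0.003,"rx": 0,"ry": 0,"rz": 60.3,"jaw": 1},{"x": -0.264,"y": -0.239,"z": 0.003,"rx": 0,"ry": 0,"rz": 60.3,"jaw": 1},{"x": -0.264,"y": -0.239,"z": 0.003,"rx": 0,"ry": 0,"rz": 60.3,"jaw": 1},{"x": -0.264,"y": -0.239,"z": 0.003,"rx": 0,"ry": 0,"rz": 60.3,"jaw": 1}], "force": 30}}

```text
t: 4.58
eef_pos: [0.5779, -0.0054, 0.2721]
tool_rot: [-0.001, 0.647, 0.763, -0.001]
force: [-0.6, 0.3, -0.2]
finger_gap: 0.0111
grasp_force: 30.1
```

```bash
python3 -c "
from h import *
d=cam('side');save(d,'pics/side2.png',(220,120,340,220),6)
go(.5785,-.005,.208,1.734)"
```

```text
t 4.62 pos [ 0.5778 -0.0049  0.2725] q6 1.4 gap 0.0114 | shift [-0.0002  0.0007  0.0645] rot [-0.09 -0.03  0.14] rows 1.0
```

View pics/side2.png

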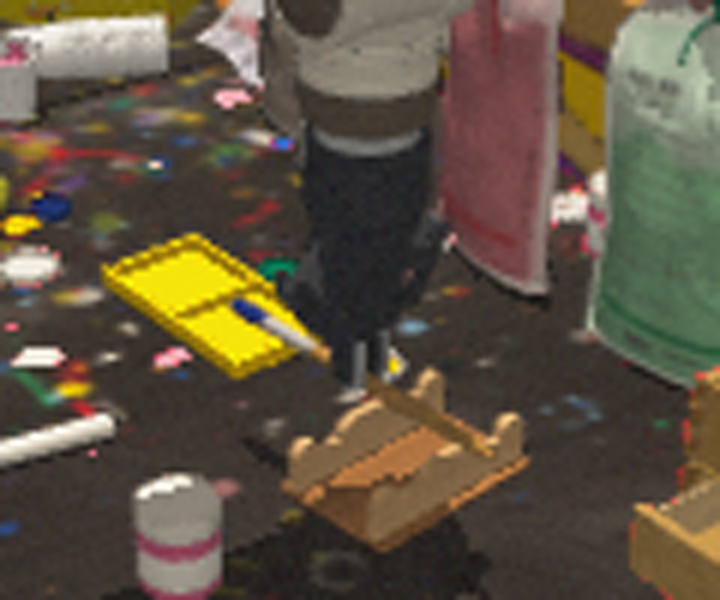

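Side view: the brush is level in the gripper above the front notch; the tip is near (490,450). Lowering and releasing.

Request:
{"api": "apply_moves", "payload": {"steps": [{"x": 0.0,"y": 0.0,"z": 0.035,"rx": 0,"ry": 0,"rz": 0,"jaw": 1},{"x": 0.0,"y": 0.0,"z": 0.055,"rx": 0,"ry": 0,"rz": 0,"jaw": 1},{"x": 0.0,"y": 0.0,"z": 0.063,"rx": 0,"ry": 0,"rz": 0,"jaw": 1},{"x": 0.0,"y": 0.0,"z": 0.063,"rx": 0,"ry": 0,"rz": 0,"jaw": 1},{"x": 0.0,"y": 0.0,"z": 0.063,"rx": 0,"ry": 0,"rz": 0,"jaw": 1}], "force": 30}}

```text
t: 5.25
eef_pos: [0.5784, -0.0048, 0.2111]
tool_rot: [0.0, 0.646, 0.763, 0.001]
force: [2.2, 2.2, 1.6]
finger_gap: 0.0111
grasp_force: 30.2
```

Request:
{"api": "apply_moves", "payload": {"steps": [{"x": 0.0,"y": 0.0,"z": 0.003,"rx": 0,"ry": 0,"rz": 0,"jaw": 1},{"x": 0.0,"y": 0.0,"z": 0.003,"rx": 0,"ry": 0,"rz": 0,"jaw": 0.2},{"x": 0.0,"y": 0.0,"z": 0.003,"rx": 0,"ry": 0,"rz": 0,"jaw": 0.2},{"x": 0.0,"y": 0.0,"z": 0.003,"rx": 0,"ry": 0,"rz": 0,"jaw": 0.2},{"x": 0.0,"y": 0.0,"z": -0.03,"rx": 0,"ry": 0,"rz": 0,"jaw": 0.2},{"x": 0.0,"y": 0.0,"z": -0.07,"rx": 0,"ry": 0,"rz": 0,"jaw": 0.2},{"x": 0.0,"y": 0.0,"z": -0.07,"rx": 0,"ry": 0,"rz": 0,"jaw": 0.2}], "force": 30}}

```text
t: 6.12
eef_pos: [0.5789, -0.0057, 0.2837]
tool_rot: [0.002, 0.647, 0.763, 0.002]
force: [0.7, -0.0, -0.2]
finger_gap: 0.034
grasp_force: 0.0
```

```bash
python3 -c "
from h import *
go(.4215,.1585,.27,3.118)"
```

```text
t 6.12 pos [ 0.5789 -0.0057  0.2837] q6 1.4 gap 0.034 | shift [ 0.1877 -0.1286  0.0129] rot [  0.19   0.24 -79.25] rows 7.4
```

Request:
{"api": "apply_moves", "payload": {"steps": [{"x": 0.188,"y": -0.129,"z": 0.013,"rx": 0,"ry": 0,"rz": -79.3,"jaw": 0},{"x": 0.188,"y": -0.129,"z": 0.013,"rx": 0,"ry": 0,"rz": -79.3,"jaw": 0},{"x": 0.188,"y": -0.129,"z": 0.013,"rx": 0,"ry": 0,"rz": -79.3,"jaw": 0},{"x": 0.188,"y": -0.129,"z": 0.013,"rx": 0,"ry": 0,"rz": -79.3,"jaw": 0},{"x": 0.188,"y": -0.129,"z": 0.013,"rx": 0,"ry": 0,"rz": -79.3,"jaw": 0},{"x": 0.188,"y": -0.129,"z": 0.013,"rx": 0,"ry": 0,"rz": -79.3,"jaw": 0},{"x": 0.188,"y": -0.129,"z": 0.013,"rx": 0,"ry": 0,"rz": -79.3,"jaw": 0},{"x": 0.188,"y": -0.129,"z": 0.013,"rx": 0,"ry": 0,"rz": -79.3,"jaw": 0}], "force": 30}}

```text
t: 7.12
eef_pos: [0.42, 0.1587, 0.2664]
tool_rot: [-0.001, 0.009, 1.0, -0.0]
force: [0.6, 0.3, 0.6]
finger_gap: 0.0427
grasp_force: 0.0
```

```bash
python3 -c "
from h import *
go(.4215,.1585,.178,3.118)
d=cam('top');save(d,'pics/top2.png',(170,130,330,250),5)"
```

```text
t 7.12 pos [0.42   0.1587 0.2664] q6 0.38 gap 0.0427 | shift [-0.0016 -0.0001  0.0884] rot [-0.04 -0.08  0.29] rows 1.4
```

View pics/top2.png

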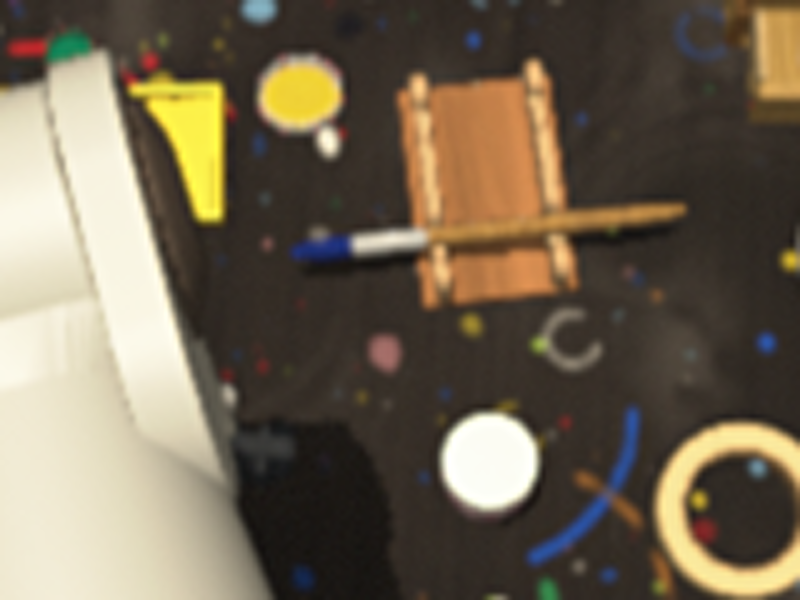

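The brush lies across the rack from (295,250) to (685,210), in the front notch. Now the marker.

Request:
{"api": "apply_moves", "payload": {"steps": [{"x": -0.001,"y": 0.0,"z": 0.055,"rx": 0,"ry": 0,"rz": 0.3,"jaw": 0},{"x": -0.001,"y": 0.0,"z": 0.09,"rx": 0,"ry": 0,"rz": 0.3,"jaw": 0},{"x": -0.001,"y": 0.0,"z": 0.09,"rx": 0,"ry": 0,"rz": 0.3,"jaw": 0},{"x": -0.001,"y": 0.0,"z": 0.09,"rx": 0,"ry": 0,"rz": 0.3,"jaw": 1},{"x": -0.001,"y": 0.0,"z": 0.09,"rx": 0,"ry": 0,"rz": 0.3,"jaw": 1},{"x": -0.001,"y": 0.0,"z": 0.09,"rx": 0,"ry": 0,"rz": 0.3,"jaw": 1},{"x": -0.001,"y": 0.0,"z": 0.04,"rx": 0,"ry": 0,"rz": 0.3,"jaw": 1},{"x": -0.001,"y": 0.0,"z": -0.02,"rx": 0,"ry": 0,"rz": 0.3,"jaw": 1}], "force": 30}}

```text
t: 8.18
eef_pos: [0.4209, 0.1586, 0.2882]
tool_rot: [-0.001, 0.014, 1.0, -0.0]
force: [1.5, 0.4, 0.3]
finger_gap: 0.0158
grasp_force: 29.8
```

```bash
python3 -c "
from h import *
go(.6535,.0077,.285,1.734)"
```

```text
t 8.18 pos [0.4209 0.1586 0.2882] q6 0.39 gap 0.0158 | shift [-0.2368 -0.1443  0.003 ] rot [-1.000e-01 -5.000e-02  7.905e+01] rows 7.4
```

Request:
{"api": "apply_moves", "payload": {"steps": [{"x": -0.237,"y": -0.144,"z": 0.003,"rx": 0,"ry": 0,"rz": 79,"jaw": 1},{"x": -0.237,"y": -0.144,"z": 0.003,"rx": 0,"ry": 0,"rz": 79,"jaw": 1},{"x": -0.237,"y": -0.144,"z": 0.003,"rx": 0,"ry": 0,"rz": 79,"jaw": 1},{"x": -0.237,"y": -0.144,"z": 0.003,"rx": 0,"ry": 0,"rz": 79,"jaw": 1},{"x": -0.237,"y": -0.144,"z": 0.003,"rx": 0,"ry": 0,"rz": 79,"jaw": 1},{"x": -0.237,"y": -0.144,"z": 0.003,"rx": 0,"ry": 0,"rz": 79,"jaw": 1},{"x": -0.237,"y": -0.144,"z": 0.003,"rx": 0,"ry": 0,"rz": 79,"jaw": 1},{"x": -0.237,"y": -0.144,"z": 0.003,"rx": 0,"ry": 0,"rz": 79,"jaw": 1}], "force": 30}}

```text
t: 9.18
eef_pos: [0.6544, 0.0081, 0.2845]
tool_rot: [-0.0, 0.648, 0.761, -0.0]
force: [0.9, -0.2, -1.1]
finger_gap: 0.015
grasp_force: 29.9
```

```bash
python3 -c "
from h import *
go(.6535,.0077,.209,1.734)"
```

```text
t 9.18 pos [0.6544 0.0081 0.2845] q6 1.42 gap 0.015 | shift [-0.0003 -0.0009  0.0755] rot [-0.01 -0.   -0.19] rows 1.2
```

Request:
{"api": "apply_moves", "payload": {"steps": [{"x": 0.0,"y": 0.0,"z": 0.04,"rx": 0,"ry": 0,"rz": 0,"jaw": 1},{"x": 0.0,"y": 0.0,"z": 0.065,"rx": 0,"ry": 0,"rz": 0,"jaw": 1},{"x": 0.0,"y": 0.0,"z": 0.077,"rx": 0,"ry": 0,"rz": 0,"jaw": 1},{"x": 0.0,"y": 0.0,"z": 0.077,"rx": 0,"ry": 0,"rz": 0,"jaw": 0.4},{"x": 0.0,"y": 0.0,"z": 0.077,"rx": 0,"ry": 0,"rz": 0,"jaw": 0.2},{"x": 0.0,"y": 0.0,"z": 0.077,"rx": 0,"ry": 0,"rz": 0,"jaw": 0.2},{"x": 0.0,"y": 0.0,"z": 0.04,"rx": 0,"ry": 0,"rz": 0,"jaw": 0.2},{"x": 0.0,"y": 0.0,"z": -0.015,"rx": 0,"ry": 0,"rz": 0,"jaw": 0.2}], "force": 30}}

```text
t: 10.18
eef_pos: [0.6537, 0.0081, 0.2988]
tool_rot: [-0.001, 0.647, 0.763, -0.001]
force: [1.4, 0.5, -0.0]
finger_gap: 0.0343
grasp_force: 0.0
```

```bash
python3 -c "
from h import *
go(.441,-.009,.30,3.0);go(.441,-.009,.30,1.5)"
```

```text
t 10.18 pos [0.6537 0.0081 0.2988] q6 1.42 gap 0.0343 | shift [ 0.0178 -0.2127 -0.0004] rot [ -0.16  -0.16 -72.49] rows 6.8
t 10.18 pos [0.6537 0.0081 0.2988] q6 1.42 gap 0.0343 | shift [ 0.0178 -0.2127 -0.0004] rot [-2.100e-01 -1.000e-02  1.346e+01] rows 3.4
```

Request:
{"api": "apply_moves", "payload": {"steps": [{"x": 0.018,"y": -0.213,"z": 0.0,"rx": 0,"ry": 0,"rz": 4.6,"jaw": -1},{"x": 0.018,"y": -0.213,"z": 0.0,"rx": 0,"ry": 0,"rz": 4.6,"jaw": -1},{"x": 0.018,"y": -0.213,"z": 0.0,"rx": 0,"ry": 0,"rz": 4.6,"jaw": -1},{"x": 0.018,"y": -0.213,"z": 0.0,"rx": 0,"ry": 0,"rz": 4.6,"jaw": -1},{"x": 0.018,"y": -0.213,"z": 0.0,"rx": 0,"ry": 0,"rz": 4.6,"jaw": -1}], "force": 30}}

```text
t: 10.8
eef_pos: [0.4398, -0.009, 0.3003]
tool_rot: [0.001, 0.677, 0.736, 0.001]
force: [0.6, -0.3, 0.6]
finger_gap: 0.0857
grasp_force: 0.0
```

```bash
python3 -c "
from h import *
d=cam('side');save(d,'pics/side3.png',(220,100,340,240),4.2)
go(.441,-.009,.193,1.654)"
```

```text
t 10.85 pos [ 0.4409 -0.0089  0.3002] q6 1.47 gap 0.0853 | shift [-1.000e-04 -1.000e-04  1.072e-01] rot [0.11 0.01 0.02] rows 1.7
```

View pics/side3.png

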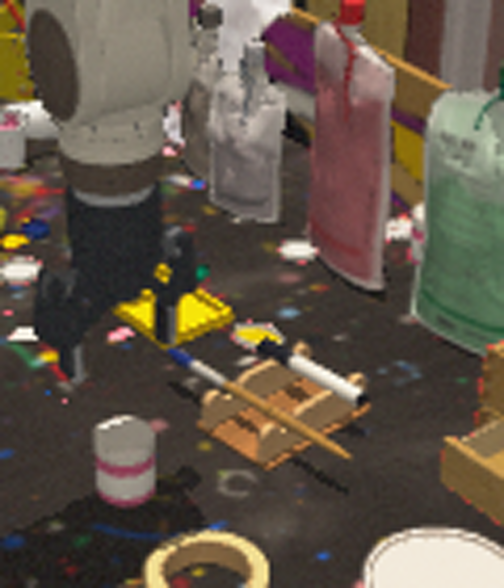

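Both tools lie in the rack notches (brush 180–350 px, marker 260–365 px). Next is the jar.

Request:
{"api": "apply_moves", "payload": {"steps": [{"x": 0,"y": 0,"z": 0.055,"rx": 0,"ry": 0,"rz": 0,"jaw": -1},{"x": 0,"y": 0,"z": 0.107,"rx": 0,"ry": 0,"rz": 0,"jaw": -1},{"x": 0,"y": 0,"z": 0.107,"rx": 0,"ry": 0,"rz": 0,"jaw": 1},{"x": 0,"y": 0,"z": 0.107,"rx": 0,"ry": 0,"rz": 0,"jaw": 1},{"x": 0,"y": 0,"z": 0.107,"rx": 0,"ry": 0,"rz": 0,"jaw": 1},{"x": 0,"y": 0,"z": 0.107,"rx": 0,"ry": 0,"rz": 0,"jaw": 1},{"x": 0,"y": 0,"z": 0.06,"rx": 0,"ry": 0,"rz": 0,"jaw": 1},{"x": 0,"y": 0,"z": 0.02,"rx": 0,"ry": 0,"rz": 0,"jaw": 1}], "force": 35}}

```text
t: 11.85
eef_pos: [0.4411, -0.0088, 0.2814]
tool_rot: [0.0, 0.677, 0.736, 0.0]
force: [1.4, -0.6, -1.7]
finger_gap: 0.0529
grasp_force: 37.7
```

```bash
python3 -c "
from h import *
go(.621,.295,.28,1.654)"
```

```text
t 11.85 pos [ 0.4411 -0.0088  0.2814] q6 1.47 gap 0.0529 | shift [0.2877 0.2048 0.0016] rot [0.05 0.01 0.04] rows 5.7
```

Request:
{"api": "apply_moves", "payload": {"steps": [{"x": 0.288,"y": 0.205,"z": 0.0,"rx": 0,"ry": 0,"rz": 0,"jaw": 1},{"x": 0.288,"y": 0.205,"z": 0.0,"rx": 0,"ry": 0,"rz": 0,"jaw": 1},{"x": 0.288,"y": 0.205,"z": 0.0,"rx": 0,"ry": 0,"rz": 0,"jaw": 1},{"x": 0.288,"y": 0.205,"z": 0.0,"rx": 0,"ry": 0,"rz": 0,"jaw": 1},{"x": 0.288,"y": 0.205,"z": 0.0,"rx": 0,"ry": 0,"rz": 0,"jaw": 1},{"x": 0.288,"y": 0.205,"z": 0.0,"rx": 0,"ry": 0,"rz": 0,"jaw": 1},{"x": 0.288,"y": 0.205,"z": 0.0,"rx": 0,"ry": 0,"rz": 0,"jaw": 1}], "force": 35}}

```text
t: 12.72
eef_pos: [0.622, 0.2978, 0.2783]
tool_rot: [-0.0, 0.676, 0.737, -0.0]
force: [-0.4, -0.4, -1.7]
finger_gap: 0.0525
grasp_force: 37.8
```

```bash
python3 -c "
from h import *
go(.621,.295,.199,1.654)"
```

```text
t 12.72 pos [0.622  0.2978 0.2783] q6 1.93 gap 0.0525 | shift [-0.0027 -0.0012  0.0793] rot [-0.05  0.    0.18] rows 1.3
```

Request:
{"api": "apply_moves", "payload": {"steps": [{"x": -0.001,"y": 0,"z": 0.04,"rx": 0,"ry": 0,"rz": 0,"jaw": 1},{"x": -0.001,"y": 0,"z": 0.065,"rx": 0,"ry": 0,"rz": 0,"jaw": 1},{"x": -0.001,"y": 0,"z": 0.078,"rx": 0,"ry": 0,"rz": 0,"jaw": 1},{"x": -0.001,"y": 0,"z": 0.08,"rx": 0,"ry": 0,"rz": 0,"jaw": 1},{"x": -0.001,"y": 0,"z": 0.08,"rx": 0,"ry": 0,"rz": 0,"jaw": 1}], "force": 35}}

```text
t: 13.35
eef_pos: [0.6216, 0.2942, 0.2008]
tool_rot: [0.0, 0.677, 0.736, 0.001]
force: [0.4, -0.5, -0.9]
finger_gap: 0.0527
grasp_force: 37.8
```

Request:
{"api": "apply_moves", "payload": {"steps": [{"x": 0,"y": 0,"z": 0.002,"rx": 0,"ry": 0,"rz": 0,"jaw": 1},{"x": 0,"y": 0,"z": 0.002,"rx": 0,"ry": 0,"rz": 0,"jaw": 1},{"x": 0,"y": 0,"z": 0.002,"rx": 0,"ry": 0,"rz": 0,"jaw": -0.8},{"x": 0,"y": 0,"z": 0.002,"rx": 0,"ry": 0,"rz": 0,"jaw": -0.8},{"x": 0,"y": 0,"z": 0.002,"rx": 0,"ry": 0,"rz": 0,"jaw": -0.8},{"x": 0,"y": 0,"z": -0.04,"rx": 0,"ry": 0,"rz": 0,"jaw": -0.8},{"x": 0,"y": 0,"z": -0.1,"rx": 0,"ry": 0,"rz": 0,"jaw": -0.8},{"x": 0,"y": 0,"z": -0.1,"rx": 0,"ry": 0,"rz": 0,"jaw": -0.8}], "force": 35}}

```text
t: 14.35
eef_pos: [0.6221, 0.2946, 0.3055]
tool_rot: [0.002, 0.677, 0.736, 0.004]
force: [-0.1, 0.1, -0.2]
finger_gap: 0.0769
grasp_force: 0.0
```

```bash
python3 -c "
from h import *
go(.45,-.08,.30,1.654);go(.4015,-.312,.30,1.654)"
```

```text
t 14.35 pos [0.6221 0.2946 0.3055] q6 1.93 gap 0.0769 | shift [-0.3589 -0.2029  0.0027] rot [ 0.47 -0.18  0.04] rows 6.6
t 14.35 pos [0.6221 0.2946 0.3055] q6 1.93 gap 0.0769 | shift [-0.5861 -0.2706  0.0015] rot [ 0.47 -0.18  0.04] rows 10.3
```

Request:
{"api": "apply_moves", "payload": {"steps": [{"x": -0.586,"y": -0.27,"z": 0.005,"rx": 0,"ry": 0,"rz": 0,"jaw": -0.8},{"x": -0.586,"y": -0.27,"z": 0.005,"rx": 0,"ry": 0,"rz": 0,"jaw": -0.8},{"x": -0.586,"y": -0.27,"z": 0.005,"rx": 0,"ry": 0,"rz": 0,"jaw": -0.8},{"x": -0.586,"y": -0.27,"z": 0.005,"rx": 0,"ry": 0,"rz": 0,"jaw": -0.8},{"x": -0.586,"y": -0.27,"z": 0.005,"rx": 0,"ry": 0,"rz": 0,"jaw": -0.8},{"x": -0.586,"y": -0.27,"z": 0.005,"rx": 0,"ry": 0,"rz": 0,"jaw": -0.8},{"x": -0.586,"y": -0.27,"z": 0.005,"rx": 0,"ry": 0,"rz": 0,"jaw": -0.8},{"x": -0.586,"y": -0.27,"z": 0.005,"rx": 0,"ry": 0,"rz": 0,"jaw": -0.8}], "force": 25}}

```text
t: 15.35
eef_pos: [0.4498, -0.1773, 0.2951]
tool_rot: [0.0, 0.677, 0.736, 0.0]
force: [0.5, -0.8, 0.3]
finger_gap: 0.077
grasp_force: 0.0
```

```bash
python3 -c "
from h import *
go(.4015,-.312,.28,1.654)"
```

```text
t 15.35 pos [ 0.4498 -0.1773  0.2951] q6 1.11 gap 0.077 | shift [-0.1301 -0.0594  0.0151] rot [0.01 0.   0.05] rows 2.3
```

Request:
{"api": "apply_moves", "payload": {"steps": [{"x": -0.13,"y": -0.059,"z": 0.015,"rx": 0,"ry": 0,"rz": 0,"jaw": -0.8},{"x": -0.13,"y": -0.059,"z": 0.015,"rx": 0,"ry": 0,"rz": 0,"jaw": -0.8},{"x": -0.13,"y": -0.059,"z": 0.015,"rx": 0,"ry": 0,"rz": 0,"jaw": -0.8},{"x": -0.13,"y": -0.059,"z": 0.015,"rx": 0,"ry": 0,"rz": 0,"jaw": -0.8}], "force": 30}}

```text
t: 15.85
eef_pos: [0.4025, -0.3109, 0.2799]
tool_rot: [-0.001, 0.678, 0.735, 0.0]
force: [0.5, -1.1, -0.1]
finger_gap: 0.0767
grasp_force: 0.0
```

```bash
python3 -c "
from h import *
go(.4015,-.312,.188,1.654)
d=cam('top');save(d,'pics/top3.png',(130,120,430,290),2.6);np.savez('top3.npz',**{k:d[k] for k in('img','K','D','T')})"
```

```text
t 15.85 pos [ 0.4025 -0.3109  0.2799] q6 0.83 gap 0.0767 | shift [-0.0011 -0.001   0.0919] rot [-0.04 -0.05 -0.09] rows 1.5
```

View pics/top3.png

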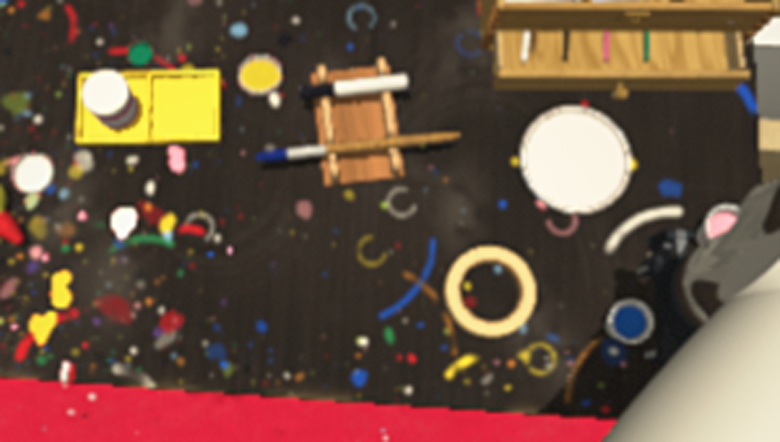

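The jar stands in the left bay at (110,100), and the marker and brush are in the rack. Gripping the blue cup.

Request:
{"api": "apply_moves", "payload": {"steps": [{"x": -0.001,"y": 0,"z": 0.05,"rx": 0,"ry": 0,"rz": 0,"jaw": -0.8},{"x": -0.001,"y": 0,"z": 0.092,"rx": 0,"ry": 0,"rz": 0,"jaw": -0.8},{"x": -0.001,"y": 0,"z": 0.092,"rx": 0,"ry": 0,"rz": 0,"jaw": 1},{"x": -0.001,"y": 0,"z": 0.092,"rx": 0,"ry": 0,"rz": 0,"jaw": 1},{"x": -0.001,"y": 0,"z": 0.092,"rx": 0,"ry": 0,"rz": 0,"jaw": 1},{"x": -0.001,"y": 0,"z": 0.092,"rx": 0,"ry": 0,"rz": 0,"jaw": 1},{"x": -0.001,"y": 0,"z": 0.05,"rx": 0,"ry": 0,"rz": 0,"jaw": 1},{"x": -0.001,"y": 0,"z": 0.0,"rx": 0,"ry": 0,"rz": 0,"jaw": 1}], "force": 30}}

```text
t: 16.9
eef_pos: [0.4028, -0.311, 0.2815]
tool_rot: [-0.001, 0.677, 0.736, -0.0]
force: [0.7, -0.6, -1.2]
finger_gap: 0.0451
grasp_force: 31.3
```

```bash
python3 -c "
from h import *
go(.44,-.02,.29,1.654)
d=cam('side');save(d,'pics/side4.png',(240,170,370,290),4.5)"
```

```text
t 16.9 pos [ 0.4028 -0.311   0.2815] q6 0.83 gap 0.0451 | shift [ 0.2869  0.0614 -0.0083] rot [-0.05 -0.05  0.03] rows 4.7
```

View pics/side4.png

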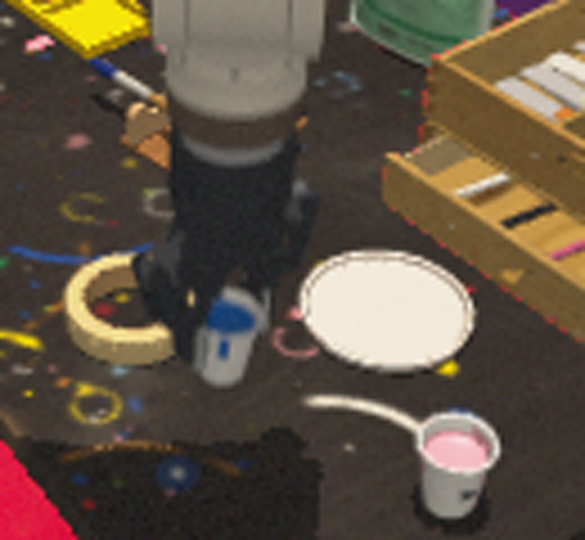

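```bash
python3 -c "
from h import *
go(.628,.2125,.29,1.654)"
```

```text
t 16.95 pos [ 0.4036 -0.3117  0.2892] q6 0.83 gap 0.045 | shift [ 0.5036  0.2674 -0.002 ] rot [0.35 0.32 0.03] rows 9.1
```

Request:
{"api": "apply_moves", "payload": {"steps": [{"x": 0.504,"y": 0.267,"z": -0.01,"rx": 0,"ry": 0,"rz": 0,"jaw": 1},{"x": 0.504,"y": 0.267,"z": -0.01,"rx": 0,"ry": 0,"rz": 0,"jaw": 1},{"x": 0.504,"y": 0.267,"z": -0.01,"rx": 0,"ry": 0,"rz": 0,"jaw": 1},{"x": 0.504,"y": 0.267,"z": -0.01,"rx": 0,"ry": 0,"rz": 0,"jaw": 1},{"x": 0.504,"y": 0.267,"z": -0.01,"rx": 0,"ry": 0,"rz": 0,"jaw": 1},{"x": 0.504,"y": 0.267,"z": -0.01,"rx": 0,"ry": 0,"rz": 0,"jaw": 1},{"x": 0.504,"y": 0.267,"z": -0.01,"rx": 0,"ry": 0,"rz": 0,"jaw": 1},{"x": 0.504,"y": 0.267,"z": -0.01,"rx": 0,"ry": 0,"rz": 0,"jaw": 1}], "force": 30}}

```text
t: 17.95
eef_pos: [0.5999, 0.1507, 0.29]
tool_rot: [0.0, 0.677, 0.736, 0.001]
force: [1.6, -0.6, -1.2]
finger_gap: 0.0453
grasp_force: 31.3
```

```bash
python3 -c "
from h import *
go(.628,.2125,.27,1.654)"
```

```text
t 17.95 pos [0.5999 0.1507 0.29  ] q6 1.73 gap 0.0453 | shift [0.0593 0.0331 0.02  ] rot [ 0.08 -0.01  0.03] rows 1.1
```

Request:
{"api": "apply_moves", "payload": {"steps": [{"x": 0.059,"y": 0.033,"z": 0.02,"rx": 0,"ry": 0,"rz": 0,"jaw": 1},{"x": 0.059,"y": 0.033,"z": 0.02,"rx": 0,"ry": 0,"rz": 0,"jaw": 1},{"x": 0.059,"y": 0.033,"z": 0.02,"rx": 0,"ry": 0,"rz": 0,"jaw": 1},{"x": 0.059,"y": 0.033,"z": 0.06,"rx": 0,"ry": 0,"rz": 0,"jaw": 1},{"x": 0.059,"y": 0.033,"z": 0.085,"rx": 0,"ry": 0,"rz": 0,"jaw": 1},{"x": 0.059,"y": 0.033,"z": 0.095,"rx": 0,"ry": 0,"rz": 0,"jaw": 1},{"x": 0.059,"y": 0.033,"z": 0.095,"rx": 0,"ry": 0,"rz": 0,"jaw": 1}], "force": 30}}

```text
t: 18.82
eef_pos: [0.6273, 0.209, 0.1959]
tool_rot: [0.0, 0.677, 0.736, 0.001]
force: [-0.2, -0.8, -0.7]
finger_gap: 0.0453
grasp_force: 31.4
```

Request:
{"api": "apply_moves", "payload": {"steps": [{"x": 0.003,"y": 0,"z": 0.002,"rx": 0,"ry": 0,"rz": 0,"jaw": 1},{"x": 0.003,"y": 0,"z": 0.003,"rx": 0,"ry": 0,"rz": 0,"jaw": 1},{"x": 0.003,"y": 0,"z": 0.003,"rx": 0,"ry": 0,"rz": 0,"jaw": -0.6},{"x": 0.003,"y": 0,"z": 0.003,"rx": 0,"ry": 0,"rz": 0,"jaw": -0.6},{"x": 0.003,"y": 0,"z": 0.003,"rx": 0,"ry": 0,"rz": 0,"jaw": -0.6},{"x": 0.003,"y": 0,"z": -0.04,"rx": 0,"ry": 0,"rz": 0,"jaw": -0.6},{"x": 0.003,"y": 0,"z": -0.1,"rx": 0,"ry": 0,"rz": 0,"jaw": -0.6},{"x": 0.003,"y": 0,"z": -0.1,"rx": 0,"ry": 0,"rz": 0,"jaw": -0.6}], "force": 30}}

```text
t: 19.82
eef_pos: [0.6278, 0.2134, 0.3002]
tool_rot: [0.002, 0.677, 0.736, 0.004]
force: [0.1, -0.3, -1.4]
finger_gap: 0.0685
grasp_force: 0.0
```

```bash
python3 -c "
from h import *
go(.385,-.161,.28,1.571)"
```

```text
t 19.82 pos [0.6278 0.2134 0.3002] q6 1.81 gap 0.0685 | shift [-0.3528 -0.2735  0.0172] rot [ 0.48 -0.14  4.79] rows 7.1
```

Request:
{"api": "apply_moves", "payload": {"steps": [{"x": -0.353,"y": -0.274,"z": 0.017,"rx": 0,"ry": 0,"rz": 4.8,"jaw": 0},{"x": -0.353,"y": -0.274,"z": 0.017,"rx": 0,"ry": 0,"rz": 4.8,"jaw": 0},{"x": -0.353,"y": -0.274,"z": 0.017,"rx": 0,"ry": 0,"rz": 4.8,"jaw": 0},{"x": -0.353,"y": -0.274,"z": 0.017,"rx": 0,"ry": 0,"rz": 4.8,"jaw": 0},{"x": -0.353,"y": -0.274,"z": 0.017,"rx": 0,"ry": 0,"rz": 4.8,"jaw": 0},{"x": -0.353,"y": -0.274,"z": 0.017,"rx": 0,"ry": 0,"rz": 4.8,"jaw": 0},{"x": -0.353,"y": -0.274,"z": 0.017,"rx": 0,"ry": 0,"rz": 4.8,"jaw": 0},{"x": -0.353,"y": -0.274,"z": 0.017,"rx": 0,"ry": 0,"rz": 4.8,"jaw": 0}], "force": 60}}

```text
t: 20.82
eef_pos: [0.3816, -0.1638, 0.2768]
tool_rot: [-0.0, 0.709, 0.706, -0.0]
force: [0.2, 1.2, 0.6]
finger_gap: 0.043
grasp_force: 0.0
```

```bash
python3 -c "
from h import *
d=cam('side');save(d,'pics/side5.png',(220,130,350,270),4.2)
go(.385,-.161,.183,1.571)"
```

```text
t 20.88 pos [ 0.3821 -0.1633  0.2769] q6 1.17 gap 0.0429 | shift [0.0023 0.0029 0.0939] rot [-0.02  0.01 -0.21] rows 1.5
```

View pics/side5.png

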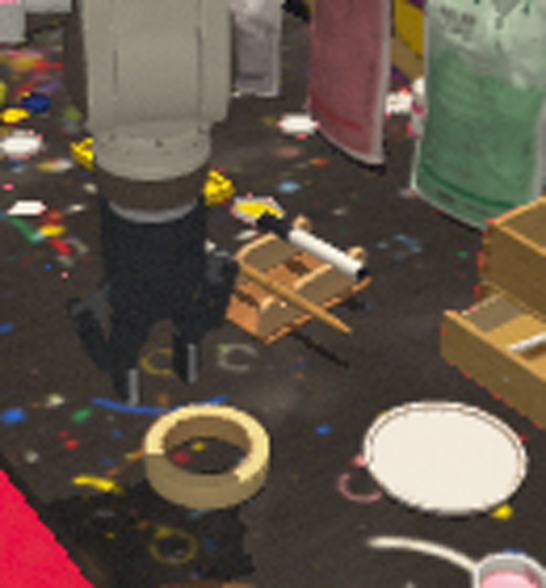

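The tape is untouched, at about (205,455), with the gripper above its near side. The caddy is hidden behind the arm, so I'll check it later. Gripping the band.

Request:
{"api": "apply_moves", "payload": {"steps": [{"x": 0.002,"y": 0.003,"z": 0.05,"rx": 0,"ry": 0,"rz": 0,"jaw": 0},{"x": 0.002,"y": 0.003,"z": 0.085,"rx": 0,"ry": 0,"rz": 0,"jaw": 0},{"x": 0.002,"y": 0.003,"z": 0.094,"rx": 0,"ry": 0,"rz": 0,"jaw": 0},{"x": 0.002,"y": 0.003,"z": 0.094,"rx": 0,"ry": 0,"rz": 0,"jaw": 0},{"x": 0.002,"y": 0.003,"z": 0.094,"rx": 0,"ry": 0,"rz": 0,"jaw": 1},{"x": 0.002,"y": 0.003,"z": 0.094,"rx": 0,"ry": 0,"rz": 0,"jaw": 1},{"x": 0.002,"y": 0.003,"z": 0.094,"rx": 0,"ry": 0,"rz": 0,"jaw": 1},{"x": 0.002,"y": 0.003,"z": 0.094,"rx": 0,"ry": 0,"rz": 0,"jaw": 1}], "force": 60}}

```text
t: 21.88
eef_pos: [0.3871, -0.1598, 0.185]
tool_rot: [0.001, 0.707, 0.707, 0.001]
force: [-1.2, 0.8, 6.8]
finger_gap: 0.0148
grasp_force: 53.5
```

Request:
{"api": "apply_moves", "payload": {"steps": [{"x": 0,"y": 0,"z": -0.03,"rx": 0,"ry": 0,"rz": 0,"jaw": 1},{"x": 0,"y": 0,"z": -0.08,"rx": 0,"ry": 0,"rz": 0,"jaw": 1},{"x": 0,"y": 0,"z": -0.08,"rx": 0,"ry": 0,"rz": 0,"jaw": 1}], "force": 60}}

```text
t: 22.25
eef_pos: [0.3875, -0.16, 0.2676]
tool_rot: [0.003, 0.707, 0.707, 0.001]
force: [0.2, -0.2, -1.4]
finger_gap: 0.0143
grasp_force: 66.5
```

```bash
python3 -c "
from h import *
go(.552,-.261,.263,1.571)"
```

```text
t 22.25 pos [ 0.3875 -0.16    0.2676] q6 1.18 gap 0.0143 | shift [-0.101   0.1645  0.0059] rot [ 0.37  0.15 -0.01] rows 3.1
```

Request:
{"api": "apply_moves", "payload": {"steps": [{"x": -0.101,"y": 0.165,"z": 0,"rx": 0,"ry": 0,"rz": 0,"jaw": 1},{"x": -0.101,"y": 0.165,"z": 0,"rx": 0,"ry": 0,"rz": 0,"jaw": 1},{"x": -0.101,"y": 0.165,"z": 0,"rx": 0,"ry": 0,"rz": 0,"jaw": 1},{"x": -0.101,"y": 0.165,"z": 0,"rx": 0,"ry": 0,"rz": 0,"jaw": 1},{"x": -0.101,"y": 0.165,"z": 0,"rx": 0,"ry": 0,"rz": 0,"jaw": 1}], "force": 60}}

```text
t: 22.88
eef_pos: [0.5515, -0.2606, 0.2623]
tool_rot: [-0.001, 0.707, 0.707, -0.0]
force: [-1.2, -0.2, 0.1]
finger_gap: 0.0144
grasp_force: 66.8
```

```bash
python3 -c "
from h import *
d=cam('top');save(d,'pics/top4.png',(140,130,400,280),3)
go(.552,-.261,.189,1.571)"
```

```text
t 22.93 pos [ 0.551  -0.2602  0.2631] q6 1.13 gap 0.0139 | shift [-0.0008  0.0011  0.0741] rot [-0.05 -0.03 -0.01] rows 1.2
```

View pics/top4.png

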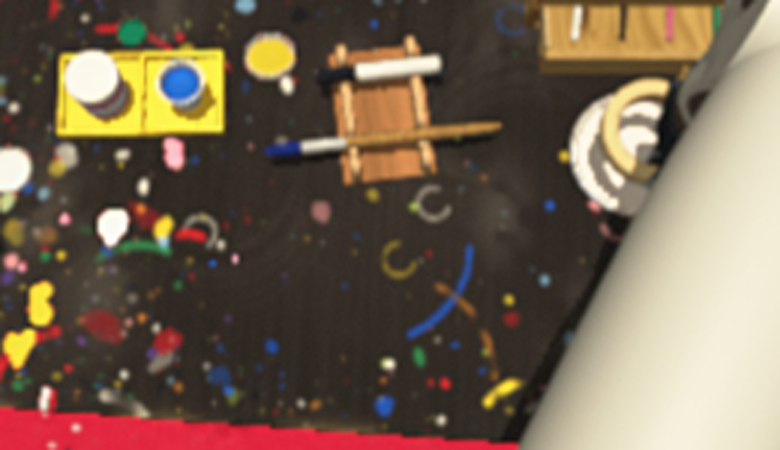

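```bash
python3 -c "
from h import *
d=cam('top')
print(at_z(d,(140+602/3,130+130/3),.10),at_z(d,(140+652/3,130+80/3),.10))
print(at_z(d,(140+569/3,130+148/3),.01))
"
```

```text
[ 0.58756051 -0.20791187  0.1       ] [ 0.64136123 -0.2558713   0.1       ]
[ 0.5949223 -0.194239   0.01     ]
```

The cup stands in the right bay at (182,85). The tape is over the dish and reads about 4 mm short, so I'll correct that while lowering.

Request:
{"api": "apply_moves", "payload": {"steps": [{"x": -0.002,"y": 0.003,"z": 0.04,"rx": 0,"ry": 0,"rz": 0,"jaw": 1},{"x": -0.002,"y": 0.003,"z": 0.062,"rx": 0,"ry": 0,"rz": 0,"jaw": 1},{"x": -0.002,"y": 0.003,"z": 0.072,"rx": 0,"ry": 0,"rz": 0,"jaw": 1},{"x": -0.002,"y": 0.003,"z": 0.074,"rx": 0,"ry": 0,"rz": 0,"jaw": 1},{"x": -0.002,"y": 0.003,"z": 0.074,"rx": 0,"ry": 0,"rz": 0,"jaw": 1}], "force": 60}}

```text
t: 23.6
eef_pos: [0.5546, -0.2625, 0.1907]
tool_rot: [0.001, 0.707, 0.707, 0.0]
force: [0.1, -0.3, -0.9]
finger_gap: 0.0142
grasp_force: 66.8
```

Request:
{"api": "apply_moves", "payload": {"steps": [{"x": 0,"y": 0,"z": 0,"rx": 0,"ry": 0,"rz": 0,"jaw": 0.3},{"x": 0,"y": 0,"z": 0,"rx": 0,"ry": 0,"rz": 0,"jaw": 0.2},{"x": 0,"y": 0,"z": 0,"rx": 0,"ry": 0,"rz": 0,"jaw": 0.2},{"x": 0,"y": 0,"z": -0.03,"rx": 0,"ry": 0,"rz": 0,"jaw": 0.2},{"x": 0,"y": 0,"z": -0.09,"rx": 0,"ry": 0,"rz": 0,"jaw": 0.2},{"x": 0,"y": -0.05,"z": -0.13,"rx": 0,"ry": 0,"rz": 0,"jaw": 0.2},{"x": 0.06,"y": -0.1,"z": -0.15,"rx": 0,"ry": 0,"rz": 0,"jaw": 0.2},{"x": 0.12,"y": -0.12,"z": -0.15,"rx": 0,"ry": 0,"rz": 0,"jaw": 0.2}], "force": 60}}

```text
t: 24.6
eef_pos: [0.4404, -0.159, 0.3398]
tool_rot: [0.001, 0.708, 0.706, 0.001]
force: [0.6, 0.4, 0.4]
finger_gap: 0.0343
grasp_force: 0.0
```

Request:
{"api": "apply_moves", "payload": {"steps": [{"x": 0.06,"y": -0.01,"z": 0,"rx": 0,"ry": 0,"rz": 0,"jaw": 0.2},{"x": 0.12,"y": -0.01,"z": 0,"rx": 0,"ry": 0,"rz": 0,"jaw": 0.2},{"x": 0.18,"y": -0.01,"z": 0,"rx": 0,"ry": 0,"rz": 0,"jaw": 0.2},{"x": 0.18,"y": -0.01,"z": 0,"rx": 0,"ry": 0,"rz": 0,"jaw": 0.2},{"x": 0.18,"y": -0.01,"z": 0,"rx": 0,"ry": 0,"rz": 0,"jaw": 0.2}], "force": 60}}

```text
t: 25.22
eef_pos: [0.4317, 0.0207, 0.3383]
tool_rot: [0.0, 0.707, 0.708, -0.0]
force: [-0.4, -0.8, 0.9]
finger_gap: 0.0341
grasp_force: 0.0
```

```bash
python3 -c "
from h import *
a=cam('top')['img'][130:290,140:440];b=cam('side')['img'][120:280,200:440]
import cv2
cv2.imwrite('pics/fin.png',np.vstack([cv2.resize(a,(560,300),interpolation=2),cv2.resize(b,(450,300),interpolation=2)[:,:] if 0 else cv2.resize(b,(560,300),interpolation=2)])[:,:,::-1])"
```

```text
(no output)
```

View pics/fin.png

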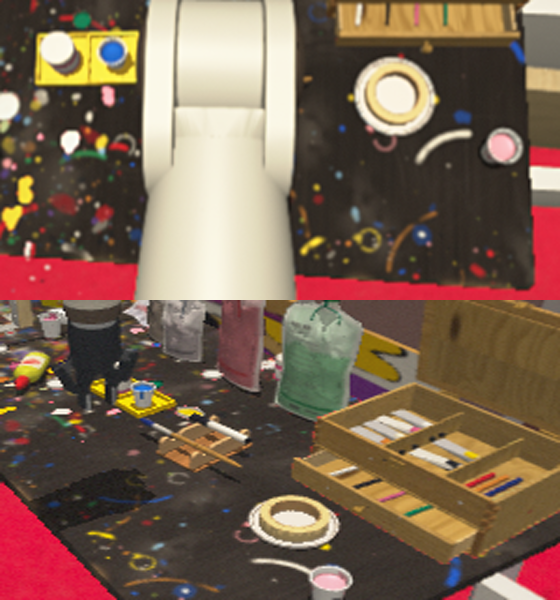

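The final views show the tape flat in the dish at (394,94), the jar and cup upright in the caddy, both tools in the rack, and the pink cup and squeeze bottle where they were.

```bash
python3 -c "
from plant import env
print(env.hand_in())"
```

```text
the job is handed in; nothing more can be done
None
```

I sorted everything in the order asked and handed the job in at about 25 s; the last pictures show every item in its place, and the pink-stained cup and yellow squeeze bottle were left alone.

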